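# Space a plinth tile off the rail and hold it flush

## Robot

A 7-joint arm with a two-finger parallel gripper is mounted at the origin on the work surface. World frame = base frame: x ahead of the robot, y to its left, z up, the work surface at z = 0. Lengths are in m, angles in rad, forces in N, time in s.
With the tool pointing down it reaches from about 0.35 to 0.9 m from the base axis. Payload 8.1 kg.
Tool frame: the origin (TCP) lies midway between the tips of the shut fingers; the grasp point (between the pads) lies 19 mm behind it; z points along the fingers, y is the direction in which the jaws open and shut (so a half turn about z gives the same grasp; the last joint's range is limited). The gripper opens to 92 mm and grips with 3 to 60 N. Pads are 19 mm wide; open, the fingers measure 130 mm over their backs; the gripper's body (75 mm by 190 mm) begins 47 mm behind the grasp point.
Start: joints at [-1.4, 0.434, 0.025, 1.573, -0.012, 1.134, -0.075], TCP at [0.169, 0.602, 0.192] pointing down, gripper open.
Joint ranges: [-2.62, 2.62], [-0.44, 2.09], [-1.27, 1.32], [0.08, 2.57], [-1.32, 4.46], [0.12, 2], [-2.74, 2.74]. Speed limits (rad/s): [2.22, 2.22, 3.01, 3.01, 3.14, 3.14, 3.14].

## Interface

Orientations are given as a rotation vector (axis times angle).
In Python, from cell import monitor, get_image, get_calibration, workorder, look_for, masks_of gives the robot as it stands.
- The arm moves only by the shell command python3 -m crank 'ROWS' [FORCE]. ROWS is JSON, a list of rows, each a list of 3 entries, a list of its own where there are three numbers: the shift along the tool's x, y, z in cm, then the turn about the tool's z in degrees, then the closure in counts, from 0 (fully open) to 255 (shut). A call has 1 to 5 rows; each row shifts and turns the commanded pose from where the row before left it, along the tool's axes as they then stand; what a row does not reach is not made up. A row lasts 1/10 s, in which the tool goes at most 50 mm and 8.59 degrees, less where a joint would pass 70% of its speed; a pose out of reach is approached as far as the arm can. A call with a gripper value outside its range is refused whole. The fingers move at their own pace and stop on an object; FORCE is the grip in N (left out, the last holds). Time passes only in rows, so rows that do not move let the fingers close. It gives the time, the measured TCP pose, the force and the opening at its end, in the units of the state.
- monitor.observe(): the state, without advancing time (a new reading comes with each control period).
- get_image(name): name is "scene" or "top"; returns (picture, depth): 400x640x3 uint8, red, green, blue; 400x640 float32, m along the optical axis (not along the pixel's ray), 0 where there is no reading.
- get_calibration(name): a dict with "fx", "fy", "cx", "cy" (pixels), "R" (3x3) and "t" (3): a world point X has camera coordinates R X + t. Camera axes: x right, y down, z forward; pixel columns grow to the right and rows downward; lengths in m; the calibration is good to about 2 mm. A picture is of the moment at which its call begins. get_calibration takes no time and is no camera call.
- workorder.sign_off(): hands the job in, once; it reports no verdict.
Trained networks look in the newest picture that a camera, given by its name, has taken for a name from the list of things; names that differ only in an ending like _2 or _b are one class to them, and where a whole thing is asked for, a point or a joint stands for the part that bears it (a point fixed in the world has none). Each returns a list of dicts, best first, with "score" (0 to 1); they miss things now and then, are a little off and sometimes report something else, mostly with a low value. They report only what shows in the picture. A call takes as long as a camera call.
- look_for(label, camera): "location" ([x, y, z] in m, in world coordinates, good to about 4 mm: the middle of the surface that is visible of it).
- masks_of(label, camera): "region" (400x640 bool, what is visible of it).
The state is a dict: "clock": time; "joints": joint angles; "dq": joint speeds; "joint_efforts": joint torques, N m; "position": TCP position; "ee_rot": TCP orientation; "force": force on the tool from outside, world axes, zero at the start; "ft_torque": the same for the moment, N m; "width": opening from 0.0 (shut) to 1.0 (fully open).
Only numpy, scipy, OpenCV 4.12 (cv2) and the standard library are available. Lean on these libraries where they do the work, as an engineer would, in place of code of your own. Each camera call takes 0.05 s, during which the arm holds its last target.

## Task

Take the orange spacer out of its wooden stand and slide it, blade down, into the gap between the aluminium rail and a stone tile - at the one tile where the gap is wide enough - until it stands on the board behind the middle of that tile, and let go of it. Then push that tile firmly towards the rail with the fingers so that rail, spacer and tile are flush together, and finish while still holding it pressed, with the tile flat on the board. Leave the two other tiles and everything else on the bench where they are.

Things in the scene. Friction and masses are not known exactly. Their poses are not given: they have to be found in the camera images.
- board: fixed dark wooden board on the bench, 146 x 300 x 12 mm (x, y, z); top 12 mm above the bench. Origin at bench height; the board reaches from x = -80 mm (open side, nearer the robot) to +66 mm, y +-150 mm. Three like tiles lie on it in a row along y, about 100 mm apart, at its far side an aluminium stop rail: see rail
- rail (a point): aluminium stop rail on the board's far edge, along the board's y: this point is the middle of the top edge of its inner face, which looks to the board's -x and lies at board x = +50 mm, 30 mm above the bench. The rail is 16 mm wide, 300 mm long, and stands 18 mm above the board's top
- tile_a_center (a point): centre of tile A, a loose pale stone tile, 80 x 80 x 16 mm, 0.2 to 0.35 kg, brass dot on top, lying on the board (centre 8 mm above the board's top). Its +x side faces the rail within a few degrees; its gap is from its +x face (40 mm from the centre) to the rail's inner face. The order of tiles A, B, C along the row varies; two gaps are about 5 mm, one about 17 mm
- tile_b_center (a point): centre of tile B, of the same look, size and lie as tile A
- tile_c_center (a point): centre of tile C, of the same look, size and lie as tile A
- spacer_center (a point): centre, half-way up, of the loose orange spacer, 64 mm high, 40 to 70 g. Below, a blade 10 mm thick (x), 60 mm long (y), 28 mm high, to stand in the gap with its length along the rail; above it a grip block 14 mm thick (x), 32 mm long (y), from 28 to 64 mm above the foot. Starts upright in its stand, foot 6 mm above the bench; lifts straight out
- stand: fixed wooden stand of the spacer, 50 x 90 x 24 mm (x, y, z), origin at the middle of its underside; its slot, 13 x 64 mm and 18 mm deep, takes the spacer's blade
- mug: blue mug, 76 mm across, 85 mm high, handle to its +y, origin under its middle; to be left alone
- coil: coil of copper wire lying flat, 110 mm across, 22 mm high, origin under its middle; to be left alone
- jar: amber jar with a steel cap, 64 mm across, 85 mm high, origin under its middle; to be left alone
- spool: wooden spool standing on end, 72 mm across, 40 mm high, origin under its middle; to be left alone
- pliers: red-handled pliers lying flat, 160 mm long along their x, 75 mm wide, 16 mm high, origin under the pivot; to be left alone

How it is judged:
On the way:
1. the spacer stands upright on the board in the wide gap, behind the middle of tile A, let go of, before the tile is pressed home (x of spacer_center in the frame of board between 0.025 and 0.05 m and y of spacer_center in the frame of tile_a_center between -0.02 and 0.02 m and z of spacer_center in the frame of board between 0.041 and 0.0465 m and angle between spacer_center's own z axis and vertical below 0.08 rad and x of spacer_center in the frame of tile_a_center above 0.042 m and contact force between the fingers and spacer below 0.2 N and angle between the x axis of spacer_center and the x axis of board, either way round below 0.25 rad), for 0.2 s.
At the end, for the whole second after the job is handed in: For the last second the fingers press tile A (over 3 N), the push going through tile, spacer and rail (over 2 N each); tile A flat, square within 0.03 rad, 10 mm (-1.5/+2.5) off the rail; the spacer upright on the board within 20 mm of the middle of the tile, not touched by the fingers (x of spacer_center in the frame of board between 0.04 and 0.05 m and y of spacer_center in the frame of tile_a_center between -0.02 and 0.02 m and z of spacer_center in the frame of board between 0.041 and 0.0465 m and angle between spacer_center's own z axis and vertical below 0.08 rad and x of tile_a_center in the frame of board between -0.0025 and 0.0015 m and z of tile_a_center in the frame of board between 0.018 and 0.0215 m and angle between the x axis of tile_a_center and the x axis of board, either way round below 0.03 rad and angle between the x axis of spacer_center and the x axis of board, either way round below 0.04 rad and angle between tile_a_center's own z axis and vertical below 0.03 rad and contact force between the fingers and tile_a above 3 N and contact force between tile_a and spacer above 2 N and contact force between spacer and board above 2 N and contact force between the fingers and spacer below 0.2 N and linear speed of tile_a below 0.01 m/s); the arm keeps its last pose, push and grip.
It fails at once if tile B, whose gap is too narrow, is shifted by more than 5 mm (distance of tile_b_center from where it was at the start of the episode above 0.005 m).
It fails at once if tile C, whose gap is too narrow, is shifted by more than 5 mm (distance of tile_c_center from where it was at the start of the episode above 0.005 m).
It fails at once if a bystander (mug, coil, jar, spool or pliers) is moved by more than 20 mm (distance of any of mug, coil, jar, spool, pliers from where it was at the start of the episode above 0.02 m).
It also fails if it takes over 48 s, if anything falls off the work surface, if the arm or the gripper's body presses on something with over 40 N, if the wrist force passes 120 N, or if a joint passes its speed limit or range.

## Working session

There is one attempt and no reset: what is moved stays moved. The work goes in short steps, Python scripts to look and compute and a shell command to move; the robot and the scene stay as the last step left them, time stands still between calls to the robot, and variables do not carry over. Pictures are saved under pics/ and viewed, and the job is handed in when it is done.

```bash
ls; mkdir -p pics
python3 - <<'E'
from cell import monitor,get_image,get_calibration
import cv2,numpy as np
print(monitor.observe())
for n in("scene","top"):
    p,d=get_image(n); cv2.imwrite(f"pics/{n}0.png",p[:,:,::-1]); np.save(f"pics/{n}0d.npy",d)
    c=get_calibration(n); print(n,c)
E
```

```text
pics
{'clock': 0.0, 'joints': array([-1.39959614,  0.4352294 ,  0.02497252,  1.57409048, -0.0116151 ,
        1.13399859, -0.07510593]), 'dq': array([-0.00050631, -0.00146806, -0.00015162, -0.00138881,  0.00063526,
        0.00065777,  0.00064434]), 'joint_efforts': array([ 5.05126991e-04, -6.67822981e+01,  9.85365249e-01, -3.14460754e+01,
       -6.06078096e-02,  4.24256630e-02,  1.72542527e-04]), 'position': array([0.16889661, 0.60115994, 0.19124358]), 'ee_rot': array([-4.28857284e-01, -3.11209517e+00,  2.47911121e-03]), 'force': array([-0.34616075,  0.01835593,  0.19777965]), 'ft_torque': array([-0.03661344, -0.05649518,  0.03204548]), 'width': 1.0027246993851826}
scene {'fx': 436.4736730561757, 'fy': 436.4736730561757, 'cx': 320.12068624537795, 'cy': 200.2080157969713, 'R': array([[-0.80321776,  0.59568378,  0.00144009],
       [ 0.47224709,  0.63824598, -0.60796773],
       [-0.36307565, -0.4876504 , -0.79396043]]), 't': array([ 0.49458464, -0.23164947,  1.46457047])}
top {'fx': 486.27845866315545, 'fy': 486.27845866315545, 'cx': 315.8837799678797, 'cy': 203.85578511503786, 'R': array([[ 0.01349624, -0.99989357, -0.00553998],
       [-0.99781715, -0.01310961, -0.0647231 ],
       [ 0.06464358,  0.00640141, -0.99788788]]), 't': array([-0.05122551,  0.61554889,  1.33561875])}
```

View pics/scene0.png

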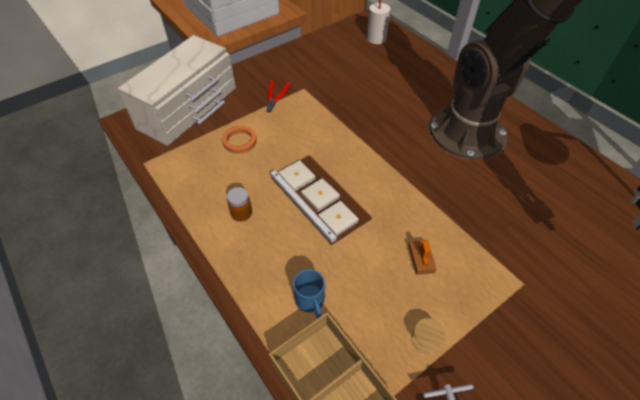

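View pics/top0.png

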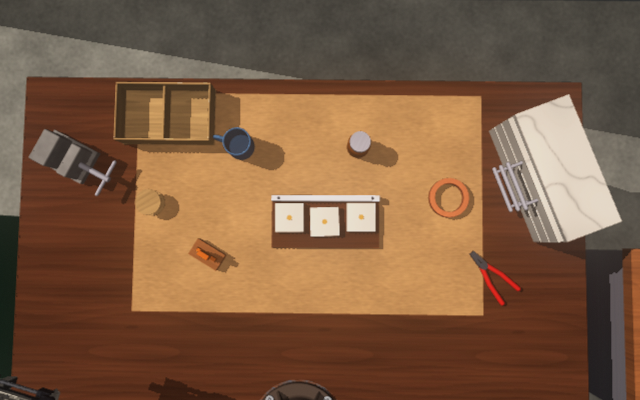

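```bash
cat > h.py <<'E'
import numpy as np,cv2
from cell import *
from scipy.spatial.transform import Rotation as Ro
def cloud(n,d):
    c=get_calibration(n); v,u=np.mgrid[0:400,0:640]
    P=np.stack([(u-c["cx"])/c["fx"]*d,(v-c["cy"])/c["fy"]*d,d],-1)
    X=(P-c["t"])@c["R"]; X[d<=0]=np.nan; return X
def proj(n,X):
    c=get_calibration(n); p=np.asarray(X)@c["R"].T+c["t"]; return np.stack([c["fx"]*p[...,0]/p[...,2]+c["cx"],c["fy"]*p[...,1]/p[...,2]+c["cy"]],-1)
def atz(n,uv,z):
    c=get_calibration(n); uv=np.asarray(uv,float)
    r=np.stack([(uv[...,0]-c["cx"])/c["fx"],(uv[...,1]-c["cy"])/c["fy"],np.ones(uv.shape[:-1])],-1)@c["R"]
    o=-c["R"].T@c["t"]; return o+r*((z-o[2])/r[...,2])[...,None]
E
python3 - <<'E'
from h import *
for l in ["tile_a_center","spacer_center","rail","stand","mug","coil","jar","spool","pliers"]:
  for cam in("scene","top"):
    r=look_for(l,cam); print(l,cam,[(np.round(x["location"],3).tolist(),round(x["score"],2)) for x in r[:5]])
print(monitor.observe()["clock"])
E
```

```text
tile_a_center scene [([0.571, -0.061, 0.027], 0.84)]
tile_a_center top [([0.567, -0.065, 0.028], 0.67)]
spacer_center scene [([0.479, 0.267, 0.048], 0.63)]
spacer_center top [([0.784, 0.179, 0.029], 0.16)]
rail scene [([0.576, -0.034, 0.012], 0.62)]
rail top [([0.538, -0.07, 0.014], 0.88)]
stand scene [([0.482, 0.272, 0.025], 0.88)]
stand top [([0.471, 0.254, 0.027], 0.82)]
mug scene [([0.776, 0.174, 0.048], 0.74)]
mug top [([0.785, 0.177, 0.033], 0.77), ([0.535, -0.073, 0.011], 0.32)]
coil scene [([0.638, -0.403, 0.024], 0.59), ([0.569, -0.063, 0.026], 0.41)]
coil top [([0.637, -0.412, 0.021], 0.77)]
jar scene [([0.787, -0.137, 0.063], 0.71), ([0.635, -0.404, 0.022], 0.66), ([0.484, 0.272, 0.026], 0.65)]
jar top [([0.773, -0.158, 0.085], 0.95)]
spool scene [([0.62, 0.427, 0.038], 0.57), ([0.636, -0.406, 0.024], 0.35)]
spool top [([0.614, 0.417, 0.036], 0.58)]
pliers scene [([0.426, -0.522, 0.014], 0.81)]
pliers top [([0.429, -0.528, 0.013], 0.91)]
1.0
```

The top view shows the rail at row about 198 and three tiles at columns 289, 324 and 361. The middle tile sits lower, at row 222, so it has the wide gap. The spacer and stand are near (207,254). Next I'll measure precisely.

Run:
```python
from h import *
t=cv2.imread("pics/top0.png"); s=cv2.imread("pics/scene0.png")
a=cv2.resize(t[185:255,262:390],None,fx=6,fy=6,interpolation=cv2.INTER_CUBIC)[:420,:768]
b=cv2.resize(t[232:277,182:242],None,fx=6,fy=6,interpolation=cv2.INTER_CUBIC)
cv2.imwrite("pics/zt.png",a); cv2.imwrite("pics/zb.png",b)
cv2.imwrite("pics/zs.png",cv2.resize(s[150:285,260:450],None,fx=4,fy=4,interpolation=cv2.INTER_CUBIC))
for n in("top","scene"):
    d=np.load(f"pics/{n}0d.npy"); im=cv2.imread(f"pics/{n}0.png"); X=cloud(n,d)
    hsv=cv2.cvtColor(im,cv2.COLOR_BGR2HSV).astype(int)
    z=X[...,2]
    m=(X[...,0]>.35)&(X[...,0]<.7)&(X[...,1]>-.25)&(X[...,1]<.12)&(z>.022)&(z<.04)
    k,l,st,ce=cv2.connectedComponentsWithStats(m.astype(np.uint8))
    for i in range(1,k):
        if st[i,4]>100: q=X[l==i]; print(n,st[i],np.round(np.median(q,0),4),np.round(q.min(0),4),np.round(q.max(0),4))
    m=(hsv[...,1]>200)&(hsv[...,2]>170)&(X[...,0]>.4)&(X[...,0]<.55)&(X[...,1]>.2)&(X[...,1]<.33)
    q=X[m]; print(n,"spacer",m.sum(),np.round(np.median(q,0),4),np.round(q.min(0),4),np.round(q.max(0),4))
```

```text
top [271 195 108   6 642] [ 0.6334 -0.068   0.0306] [ 0.6246 -0.2151  0.0231] [0.6425 0.082  0.0385]
top [275 203  29  29 820] [0.5781 0.031  0.0283] [ 0.5391 -0.0085  0.0223] [0.6177 0.0706 0.0378]
top [346 202  29  29 829] [ 0.5836 -0.1654  0.0286] [ 0.5444 -0.205   0.0221] [ 0.6233 -0.1262  0.0371]
top [310 207  29  29 825] [ 0.5684 -0.0661  0.0285] [ 0.5293 -0.1053  0.0221] [ 0.6077 -0.0269  0.0372]
top spacer 62 [0.4747 0.2603 0.0702] [0.4615 0.2452 0.0292] [0.4897 0.2841 0.0754]
scene [ 271  161   88   80 1798] [ 0.5981 -0.0165  0.0274] [ 0.5371 -0.2168  0.022 ] [0.643  0.0846 0.0351]
scene [302 179  38  30 613] [ 0.5692 -0.0623  0.0269] [ 0.5268 -0.1064  0.0221] [ 0.6095 -0.0211  0.0331]
scene spacer 77 [0.4767 0.266  0.0682] [0.4327 0.229  0.02  ] [0.4883 0.285  0.0722]
```

Run:
```python
import cv2,numpy as np
a=[cv2.imread(f"pics/{x}.png") for x in("zt","zb","zs")]
print([x.shape for x in a])
```

```text
[(420, 768, 3), (270, 360, 3), (540, 760, 3)]
```

View pics/zt.png

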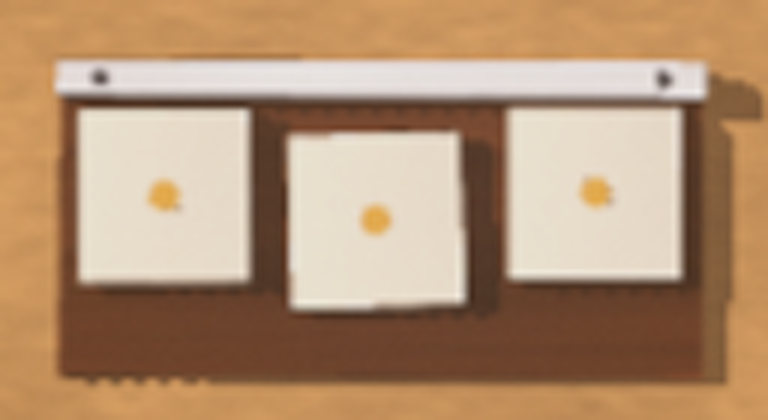

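View pics/zb.png

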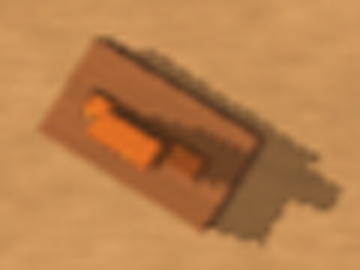

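View pics/zs.png

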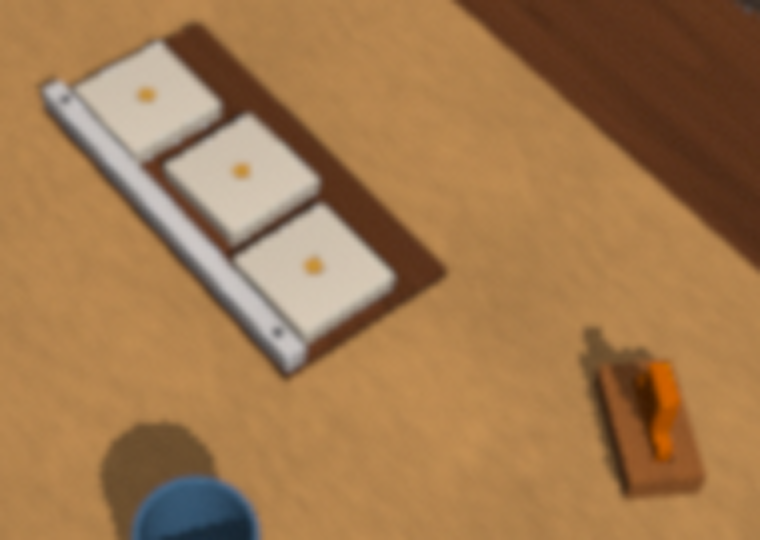

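The zoomed top view shows the middle tile (centre about crop (375,220)) with the wide gap, turned slightly. The spacer is in its stand, whose long axis lies oblique in the picture. Now rectangle fits for the details.

```bash
cat > fit.py <<'E'
from h import *
def rect(n,mask,z):
    # min-area rect of sub-pixel outlines: project mask pixel corners on plane z
    k=np.ones((3,3),np.uint8)
    ys,xs=np.nonzero(mask); W=atz(n,np.stack([xs,ys],-1),z)[:,:2]
    (c,wh,ang)=cv2.minAreaRect((W*1000).astype(np.float32))
    return np.round(c,1),np.round(wh,1),round(ang,1),np.round(W.mean(0)*1000,1)
E
python3 - <<'E'
from fit import *
for n in("top","scene"):
    d=np.load(f"pics/{n}0d.npy"); im=cv2.imread(f"pics/{n}0.png"); X=cloud(n,d)
    hsv=cv2.cvtColor(im,cv2.COLOR_BGR2HSV).astype(int); x,y,z=np.moveaxis(X,-1,0)
    reg=(x>.5)&(x<.66)&(y>-.25)&(y<.12)&(z>.02)
    white=reg&(im.min(-1)>150)
    k,l,st,ce=cv2.connectedComponentsWithStats(white.astype(np.uint8),connectivity=4)
    for i in range(1,k):
        if st[i,4]>60: print(n,"white",st[i],rect(n,l==i,.028))
    dot=(hsv[...,1]>100)&(hsv[...,2]>150)&(x>.5)&(x<.66)&(y>-.25)&(y<.12)&(z>.022)
    k,l,st,ce=cv2.connectedComponentsWithStats(dot.astype(np.uint8))
    for i in range(1,k):
        if st[i,4]>5: print(n,"dot",st[i,4],np.round(atz(n,ce[i],.028),4))
    near=(abs(x-.475)<.06)&(abs(y-.262)<.07)
    st_=near&(z>.017)&(z<.034); print(n,"stand",st_.sum(),rect(n,st_,.024), np.median(z[st_]))
    sp=near&(z>.055); print(n,"spacer top",sp.sum(),rect(n,sp,.07),np.percentile(z[sp],[50,80,95]))
    spt=near&(z>.064); print(n,"cloud",np.round(X[spt].mean(0),4))
o=monitor.observe(); print(Ro.from_rotvec(o["ee_rot"]).as_matrix().round(3))
E
```

```text
top white [271 195 108   6 634] (array([633.6, -66.6]), array([ 13.9, 296.7]), 0.7, array([633.6, -67.2]))
top white [275 203  28  29 785] (array([578.3,  32.3]), array([77.6, 74.8]), 0.9, array([578.2,  32.2]))
top white [347 203  28  28 759] (array([ 582.3, -166.9]), array([74.7, 75. ]), 0.8, array([ 582.3, -166.9]))
top white [310 207  29  29 790] (array([568.5, -66.1]), array([77.4, 77.5]), 0.8, array([568.4, -66.1]))
top dot 19 [0.5778 0.0312 0.028 ]
top dot 16 [ 0.5823 -0.1683  0.028 ]
top dot 18 [ 0.5677 -0.0665  0.028 ]
top stand 489 (array([473.7, 258.6]), array([91.1, 51.1]), 59.1, array([474.4, 257.6])) 0.02414483893164985
top spacer top 74 (array([474.2, 257.3]), array([33.6, 15.9]), 60.2, array([473.8, 257.5])) [0.07007237 0.07185045 0.07364151]
top cloud [0.4739 0.2585 0.0703]
scene white [280 161  34  28 493] (array([ 583. , -163.2]), array([75.6, 80.5]), 1.0, array([ 582.9, -162.7]))
scene white [275 174  61  67 417] (array([632.3, -56.7]), array([ 15.7, 281.6]), 0.3, array([632.4, -52.2]))
scene white [303 180  36  28 533] (array([568.4, -63.2]), array([77.3, 78.9]), 2.1, array([568.6, -62.1]))
scene white [320 202  37  32 620] (array([578.3,  34.4]), array([77.6, 78.9]), 1.0, array([579. ,  35.2]))
scene dot 10 [ 0.5806 -0.1683  0.028 ]
scene dot 9 [ 0.5668 -0.0677  0.028 ]
scene dot 12 [0.5768 0.0311 0.028 ]
scene stand 474 (array([475.2, 261.7]), array([95. , 52.3]), 59.4, array([480. , 264.5])) 0.022914389035000586
scene spacer top 85 (array([477.8, 263. ]), array([37.9, 17.5]), 61.1, array([477.5, 262.9])) [0.06806835 0.06989639 0.07106994]
scene cloud [0.4738 0.2609 0.0688]
[[-0.963  0.27   0.   ]
 [ 0.27   0.963 -0.   ]
 [-0.    -0.    -1.   ]]
```

```bash
python3 -m crank '[[[0,0,0],8.5,0],[[0,0,0],8.5,0],[[0,0,0],8.5,0],[[0,0,0],8.5,0],[[0,0,0],8.5,0]]'; python3 -m crank '[[[0,0,0],8.5,0],[[0,0,0],8.5,0],[[0,0,0],8.5,0],[[0,0,0],8.5,0],[[0,0,0],8.5,0]]';python3 -m crank '[[[0,0,0],8.5,0],[[0,0,0],8.5,0],[[0,0,0],2.8,0],[[0,0,0],0,0],[[0,0,0],0,0]]'
cat > st.py <<'E'
import sys
from h import *
o=monitor.observe(); R=Ro.from_rotvec(o["ee_rot"]).as_matrix()
print("t",round(o["clock"],2),"pos",o["position"].round(4),"yang %.2f xang %.2f"%(np.degrees(np.arctan2(R[1,1],R[0,1])),np.degrees(np.arctan2(R[1,0],R[0,0]))),"tilt",R[:,2].round(4),"F",o["force"].round(1),"w",round(o["width"],3),"q7",o["joints"].round(2))
if len(sys.argv)>3:
    g=np.array([float(a) for a in sys.argv[1:4]]); print("tool shift cm",(R.T@(g-o["position"])*100).round(2))
E
python3 st.py .474 .259 .12
```

```text
clock: 1.5
position: [0.169, 0.6017, 0.1921]
ee_rot: [-1.536, -2.74, -0.0]
force: [0.5, 0.1, 0.6]
width: 1.0
clock: 2.0
position: [0.1689, 0.6017, 0.192]
ee_rot: [-2.425, -1.997, -0.0]
force: [0.3, 0.4, 0.5]
width: 0.999
clock: 2.5
position: [0.1689, 0.6018, 0.192]
ee_rot: [-2.726, -1.562, -0.0]
force: [-0.3, 0.5, 1.2]
width: 1.0
t 2.5 pos [0.1689 0.6018 0.192 ] yang -30.38 xang 59.62 tilt [-0.  0. -1.] F [-0.3  0.5  1.2] w 1.0 q7 [-1.68  0.45  0.45  1.6  -0.21  1.14 -1.72]
tool shift cm [-14.14  43.66   7.2 ]
```

```bash
python3 -m crank '[[[-1.4,4.35,0],0,0],[[-1.4,4.35,0],0,0],[[-1.4,4.35,0],0,0],[[-1.4,4.35,0],0,0],[[-1.4,4.35,0],0,0]]'; python3 -m crank '[[[-1.4,4.35,0],0,0],[[-1.4,4.35,0.5],0,0],[[-1.4,4.35,1],0,0],[[-1.4,4.35,2],0,0],[[-1.4,4.35,3],0,0]]';python3 -m crank '[[[0,0,0],0,0],[[0,0,0],0,0],[[0,0,0],0,0]]'
python3 st.py .474 .259 .09
python3 - <<'E'
from h import *
for n in("scene","top"):
    p,d=get_image(n); cv2.imwrite(f"pics/{n}1.png",p[:,:,::-1]); np.save(f"pics/{n}1d.npy",d)
s=cv2.imread("pics/scene1.png");cv2.imwrite("pics/zs1.png",cv2.resize(s[150:310,350:510],None,fx=3.7,fy=3.7,interpolation=cv2.INTER_CUBIC))
E
```

```text
clock: 3.0
position: [0.322, 0.4296, 0.1923]
ee_rot: [-2.726, -1.561, -0.001]
force: [0.4, 0.7, 1.0]
width: 1.003
clock: 3.5
position: [0.4725, 0.2621, 0.1303]
ee_rot: [-2.726, -1.561, -0.005]
force: [0.2, 1.4, -0.3]
width: 1.002
clock: 3.8
position: [0.4699, 0.2644, 0.1299]
ee_rot: [-2.725, -1.561, -0.001]
force: [-0.3, 0.3, 0.6]
width: 0.998
t 3.8 pos [0.4699 0.2644 0.1299] yang -30.38 xang 59.62 tilt [-0.e+00  8.e-04 -1.e+00] F [-0.3  0.3  0.6] w 0.998 q7 [-1.02  0.39  0.55  1.9  -0.25  0.93 -0.88]
tool shift cm [-0.26  0.63  3.99]
```

View pics/zs1.png

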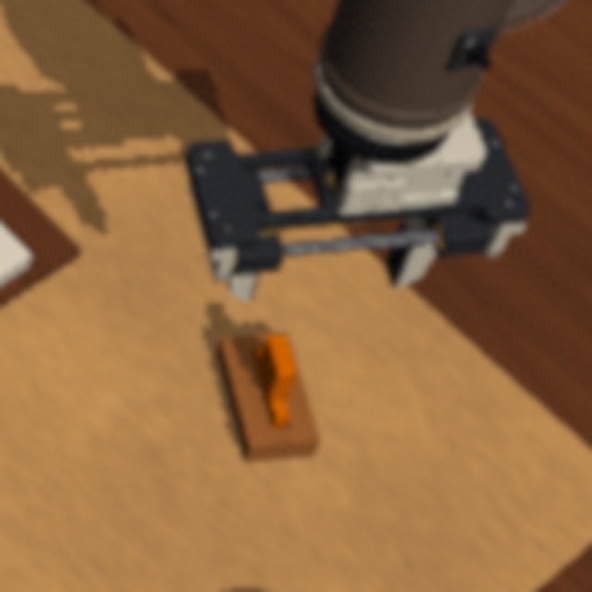

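The picture shows the gripper over the stand with its jaws either side of the spacer's thin direction. Now I'll go down and grip.

```bash
python3 -m crank '[[[-0.2,0.6,0],0,0],[[0,0,2.5],0,0],[[0,0,2.5],0,0],[[0,0,2],0,0],[[0,0,1.4],0,0]]'; python3 -m crank '[[[0,0,1],0,0],[[0,0,0],0,0],[[0,0,0],0,0]]'; python3 st.py .474 .259 .036
```

```text
clock: 4.4
position: [0.4739, 0.2587, 0.0446]
ee_rot: [2.726, 1.561, -0.001]
force: [0.2, -0.3, 0.0]
width: 1.001
clock: 4.7
position: [0.4748, 0.2587, 0.0361]
ee_rot: [-2.727, -1.559, -0.001]
force: [-0.0, -0.6, -0.4]
width: 1.0
t 4.7 pos [0.4748 0.2587 0.0361] yang -30.49 xang 59.51 tilt [ 6.e-04  4.e-04 -1.e+00] F [-0.  -0.6 -0.4] w 1.0 q7 [-0.95  0.52  0.48  1.98 -0.35  0.73 -0.78]
tool shift cm [-0.01 -0.09  0.01]
```

```bash
python3 -m crank '[[[0,0,0],0,120],[[0,0,0],0,180],[[0,0,0],0,230],[[0,0,0],0,230],[[0,0,0],0,230]]' 15; python3 -m crank '[[[0,0,0],0,255],[[0,0,0],0,255],[[0,0,0],0,255],[[0,0,0],0,255],[[0,0,0],0,255]]' 20; python3 st.py
```

```text
clock: 5.2
position: [0.4744, 0.2585, 0.0357]
ee_rot: [-2.727, -1.559, -0.0]
force: [0.4, -0.7, 0.2]
width: 0.618
clock: 5.7
position: [0.4744, 0.2585, 0.0356]
ee_rot: [-2.727, -1.559, 0.0]
force: [0.6, 0.4, -0.2]
width: 0.184
t 5.7 pos [0.4744 0.2585 0.0356] yang -30.49 xang 59.51 tilt [-0. -0. -1.] F [ 0.6  0.4 -0.2] w 0.184 q7 [-0.95  0.52  0.48  1.98 -0.35  0.73 -0.78]
```

```bash
python3 -m crank '[[[0,0,0],0,255],[[0,0,0],0,255],[[0,0,0],0,255]]' 25; python3 st.py;  python3 -m crank '[[[0,0,-0.5],0,255],[[0,0,-1],0,255],[[0,0,-2],0,255],[[0,0,-3],0,255],[[0,0,-3],0,255]]'; python3 st.py .6167 -.0665 .12
```

```text
clock: 6.0
position: [0.475, 0.2588, 0.0362]
ee_rot: [-2.727, -1.559, -0.002]
force: [-0.4, -1.8, 7.8]
width: 0.006
t 6.0 pos [0.475  0.2588 0.0362] yang -30.50 xang 59.50 tilt [ 1.e-03  8.e-04 -1.e+00] F [-0.4 -1.8  7.8] w 0.006 q7 [-0.95  0.52  0.48  1.98 -0.35  0.73 -0.78]
clock: 6.5
position: [0.4741, 0.2581, 0.132]
ee_rot: [2.727, 1.559, -0.001]
force: [-0.4, 0.6, 0.4]
width: 0.006
t 6.5 pos [0.4741 0.2581 0.132 ] yang -30.51 xang 59.49 tilt [-4.e-04 -6.e-04 -1.e+00] F [-0.4  0.6  0.4] w 0.006 q7 [-1.02  0.39  0.56  1.89 -0.25  0.93 -0.87]
tool shift cm [-20.73  28.77   1.21]
```

The width came down to 0, so nothing is held. Looking again.

Run:
```python
from h import *
for n in("scene","top"):
    p,d=get_image(n); cv2.imwrite(f"pics/{n}2.png",p[:,:,::-1]); np.save(f"pics/{n}2d.npy",d)
s=cv2.imread("pics/scene2.png");cv2.imwrite("pics/zs2.png",cv2.resize(s[150:310,350:510],None,fx=3.7,fy=3.7,interpolation=cv2.INTER_CUBIC))
s=cv2.imread("pics/top2.png");cv2.imwrite("pics/zt2.png",cv2.resize(s[200:310,150:290],None,fx=5,fy=5,interpolation=cv2.INTER_CUBIC))
```

```text
(no output)
```

View pics/zs2.png

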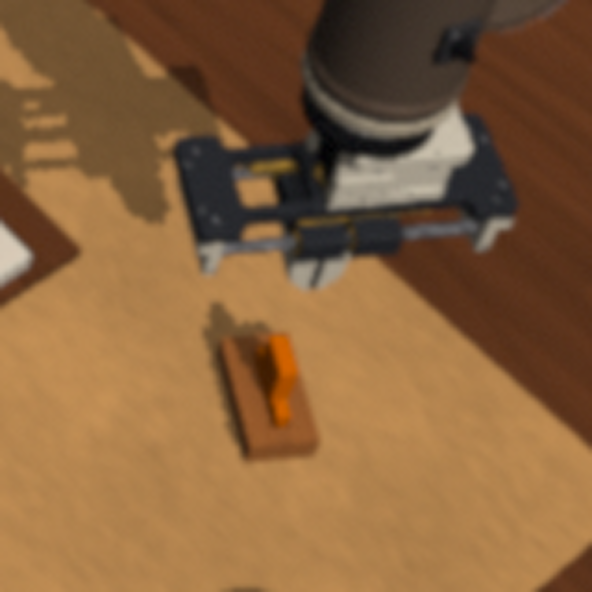

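View pics/zt2.png

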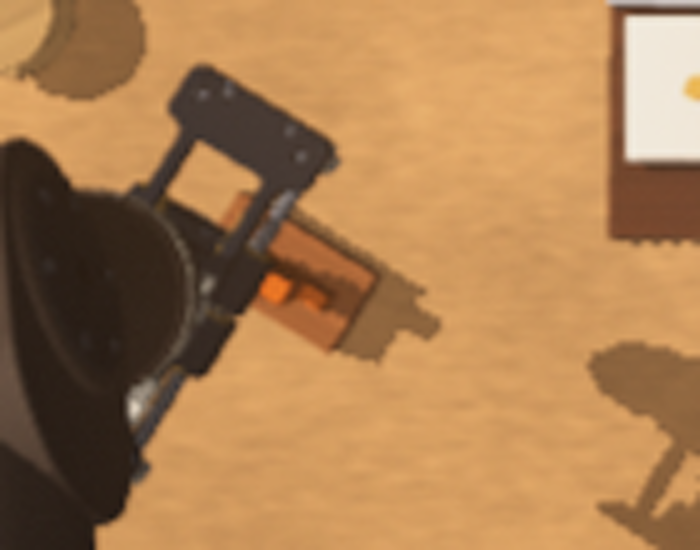

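Run:
```python
from h import *
o=monitor.observe();p=o["position"]; print(p,proj("scene",p),proj("top",p))
for n in("scene","top"):
    d=np.load(f"pics/{n}2d.npy"); X=cloud(n,d)
    print(n,"at TCP",)
X=cloud("scene",np.load("pics/scene2d.npy"))
for v in range(214,232,2): print(v,[(u,X[v,u].round(3).tolist()) for u in range(428,446,4)])
```

```text
[0.47673583 0.25951721 0.13480515] [430.05287353 232.04579168] [195.64128302 254.20581081]
scene at TCP
top at TCP
214 [(428, [0.519, 0.263, 0.249]), (432, [0.514, 0.27, 0.253]), (436, [0.509, 0.276, 0.255]), (440, [0.502, 0.281, 0.255]), (444, [0.496, 0.287, 0.256])]
216 [(428, [0.522, 0.266, 0.247]), (432, [0.519, 0.274, 0.254]), (436, [0.51, 0.278, 0.25]), (440, [0.506, 0.285, 0.256]), (444, [0.497, 0.289, 0.252])]
218 [(428, [0.493, 0.251, 0.199]), (432, [0.519, 0.275, 0.248]), (436, [0.511, 0.28, 0.246]), (440, [0.505, 0.286, 0.248]), (444, [0.469, 0.276, 0.206])]
220 [(428, [0.493, 0.253, 0.191]), (432, [0.516, 0.275, 0.237]), (436, [0.509, 0.281, 0.238]), (440, [0.501, 0.285, 0.236]), (444, [0.468, 0.277, 0.198])]
222 [(428, [0.494, 0.255, 0.187]), (432, [0.489, 0.262, 0.192]), (436, [0.482, 0.268, 0.191]), (440, [0.472, 0.272, 0.189]), (444, [0.335, 0.212, -0.0])]
224 [(428, [0.495, 0.257, 0.182]), (432, [0.489, 0.264, 0.186]), (436, [0.479, 0.268, 0.181]), (440, [0.473, 0.275, 0.184]), (444, [0.34, 0.217, 0.0])]
226 [(428, [0.381, 0.195, -0.0]), (432, [0.487, 0.265, 0.176]), (436, [0.478, 0.27, 0.174]), (440, [0.353, 0.214, -0.002]), (444, [0.345, 0.222, -0.0])]
228 [(428, [0.383, 0.198, -0.005]), (432, [0.486, 0.266, 0.168]), (436, [0.369, 0.213, 0.001]), (440, [0.357, 0.218, -0.004]), (444, [0.351, 0.227, 0.001])]
230 [(428, [0.39, 0.204, -0.002]), (432, [0.382, 0.211, -0.001]), (436, [0.373, 0.218, -0.001]), (440, [0.364, 0.225, 0.0]), (444, [0.352, 0.23, -0.004])]
```

Run:
```python
from h import *
o=monitor.observe();p=o["position"]; R=Ro.from_rotvec(o["ee_rot"]).as_matrix()
out=[]
for n,(u0,v0) in {"scene":(390,180),"top":(150,205)}.items():
    im=cv2.imread(f"pics/{n}2.png")[v0:v0+80,u0:u0+80]; im=cv2.resize(im,None,fx=5,fy=5,interpolation=cv2.INTER_NEAREST)
    for s in (0,.03,.06,.09):
        q=proj(n,p+R[:,2]*-s); c=((q-[u0,v0]+.5)*5).astype(int); cv2.circle(im,tuple(int(a) for a in c),4,(0,255,0) if s else (0,0,255),-1)
    for s in (-.03,.03):
        q=proj(n,p+R[:,1]*s); c=((q-[u0,v0]+.5)*5).astype(int); cv2.circle(im,tuple(int(a) for a in c),3,(255,0,255),-1)
    out.append(im)
cv2.imwrite("pics/ov.png",np.hstack(out))
```

```text
(no output)
```

View pics/ov.png

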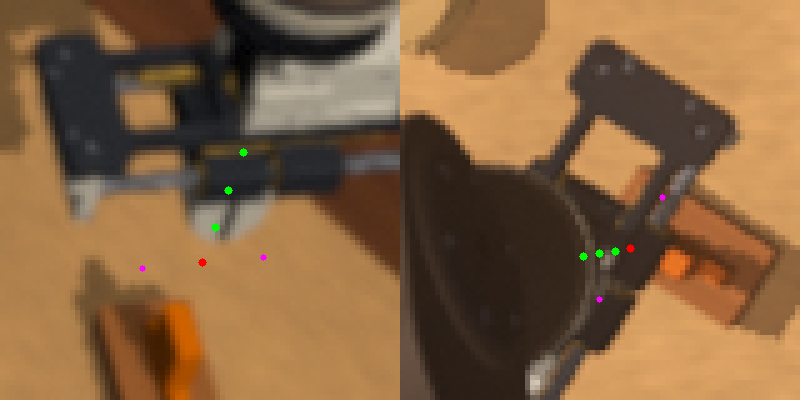

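The overlay puts the reported TCP (red) clearly below and left of the visible fingertip (scene pixel about (435,228)). I'll measure the real finger geometry in the tool frame from the depth images.

Run:
```python
from h import *
p0=None
for n in("scene","top"):
    p,d=get_image(n); 
    o=monitor.observe(); P=o["position"]; R=Ro.from_rotvec(o["ee_rot"]).as_matrix()
    cv2.imwrite(f"pics/{n}3.png",p[:,:,::-1]); np.save(f"pics/{n}3d.npy",d)
    X=cloud(n,d); T=(X-P)@R
    m=(abs(T[...,0])<.06)&(abs(T[...,1])<.1)&(T[...,2]>-.12)&(X[...,2]>.085)
    print(n,P.round(4),m.sum())
    for z0 in np.arange(-.12,.03,.01):
        k=m&(T[...,2]>=z0)&(T[...,2]<z0+.01)
        if k.sum(): print(round(z0,3),k.sum(),T[k].min(0).round(3)[:2],T[k].max(0).round(3)[:2])
```

```text
scene [0.4757 0.2593 0.1329] 480
-0.12 281 [-0.029 -0.084] [0.04  0.089]
-0.11 79 [-0.028 -0.084] [0.039 0.089]
-0.1 4 [ 0.    -0.079] [0.034 0.087]
-0.08 5 [ 0.009 -0.013] [0.014 0.02 ]
-0.07 39 [-0.    -0.014] [0.016 0.02 ]
-0.06 40 [-0.006 -0.016] [0.014 0.02 ]
-0.05 26 [ 0.009 -0.012] [0.014 0.015]
-0.04 6 [ 0.011 -0.003] [0.014 0.007]
top [0.4747 0.2589 0.1316] 141
-0.12 115 [-0.035 -0.082] [0.023 0.089]
-0.11 24 [-0.035 -0.078] [0.017 0.09 ]
-0.1 2 [-0.002  0.032] [0.022 0.033]
```

Both cameras show the fingers ending about 33 mm short of the reported TCP, plus about (4.5, 3) mm sideways in the tool frame. That fits the upward push I felt at the spacer's top. I'll correct for it: open, shift, go lower, and check visually before closing.

```bash
python3 -m crank '[[[-0.4,-0.3,0],0,60],[[0,0,0],0,60],[[0,0,0],0,60],[[0,0,0],0,60],[[0,0,1],0,60]]'; python3 -m crank '[[[0,0,3],0,60],[[0,0,3],0,60],[[0,0,2],0,60],[[0,0,1.5],0,60],[[0,0,1.5],0,60]]'; python3 -m crank '[[[0,0,0.9],0,60],[[0,0,0],0,60],[[0,0,0],0,60]]'; python3 st.py
cat > fing.py <<'E'
from h import *
import sys
tag=sys.argv[1]; lo=float(sys.argv[2])
for n in("scene","top"):
    p,d=get_image(n); o=monitor.observe(); P=o["position"]; R=Ro.from_rotvec(o["ee_rot"]).as_matrix()
    cv2.imwrite(f"pics/{n}{tag}.png",p[:,:,::-1]); np.save(f"pics/{n}{tag}d.npy",d)
    X=cloud(n,d); T=(X-P)@R
    hsv=cv2.cvtColor(p[:,:,::-1].copy(),cv2.COLOR_BGR2HSV).astype(int)
    orange=(hsv[...,1]>190)&(hsv[...,0]<20)&(hsv[...,2]>120)&(abs(T[...,:2]).max(-1)<.06)&(X[...,2]>.03)
    if orange.sum(): print(n,"orange tool xy",orange.sum(),T[orange].min(0).round(3),T[orange].max(0).round(3),T[orange].mean(0).round(3))
    m=(abs(T[...,0])<.06)&(abs(T[...,1])<.1)&(T[...,2]>-.12)&(X[...,2]>lo)&~orange
    for z0 in np.arange(-.12,.03,.01):
        k=m&(T[...,2]>=z0)&(T[...,2]<z0+.01)
        if k.sum()>3: print(n,round(z0,3),k.sum(),T[k].min(0).round(3)[:2],T[k].max(0).round(3)[:2])
u,v=[int(a) for a in proj("scene",P)]
s=cv2.imread(f"pics/scene{tag}.png")[max(v-60,0):v+60,max(u-80,0):u+80];cv2.imwrite(f"pics/zs{tag}.png",cv2.resize(s,None,fx=5,fy=5,interpolation=cv2.INTER_CUBIC))
E
python3 fing.py 4 .03
```

```text
clock: 7.2
position: [0.4706, 0.2569, 0.121]
ee_rot: [-2.727, -1.559, -0.003]
force: [0.3, 0.3, -0.1]
width: 0.389
clock: 7.7
position: [0.4693, 0.2561, 0.0089]
ee_rot: [2.727, 1.559, -0.002]
force: [0.2, -0.4, -0.2]
width: 0.762
clock: 8.0
position: [0.4699, 0.2565, 0.0016]
ee_rot: [2.727, 1.559, -0.0]
force: [0.0, 0.4, -0.2]
width: 0.762
t 8.0 pos [0.4699 0.2565 0.0016] yang -30.50 xang 59.50 tilt [-0.e+00 -2.e-04 -1.e+00] F [ 0.   0.4 -0.2] w 0.762 q7 [-0.92  0.56  0.45  2.01 -0.39  0.65 -0.75]
scene orange tool xy 97 [-0.012 -0.007 -0.135] [ 0.035  0.027 -0.029] [ 0.017  0.002 -0.056]
scene -0.12 218 [-0.028 -0.086] [0.04  0.087]
scene -0.11 70 [-0.025 -0.084] [0.039 0.088]
scene -0.1 10 [-0.023 -0.081] [0.035 0.088]
scene -0.09 5 [-0.001 -0.037] [ 0.006 -0.036]
scene -0.08 15 [-0.006 -0.048] [ 0.013 -0.033]
scene -0.07 24 [-0.009 -0.049] [0.017 0.008]
scene -0.06 39 [-0.009 -0.05 ] [0.016 0.054]
scene -0.05 44 [-0.008 -0.048] [0.017 0.051]
scene -0.04 20 [-0.01 -0.04] [0.013 0.041]
top orange tool xy 8 [-0.027 -0.003 -0.037] [-0.021  0.004 -0.03 ] [-0.023  0.001 -0.034]
top -0.12 102 [-0.035 -0.082] [0.036 0.082]
top -0.11 10 [-0.035 -0.077] [-0.03   0.088]
top -0.03 7 [-0.039 -0.021] [-0.017  0.026]
```

View pics/zs4.png

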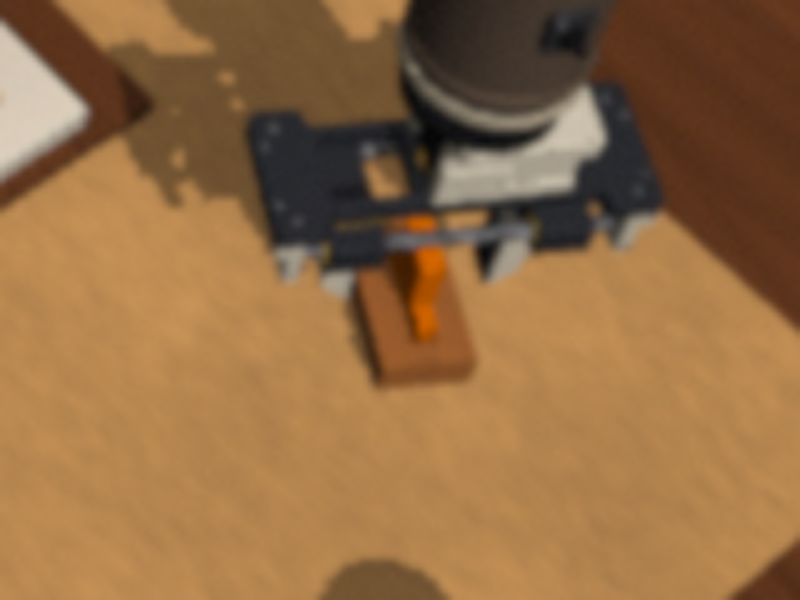

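The picture shows both fingers straddling the grip block, with their tips just above the stand. Closing.

```bash
python3 -m crank '[[[0,0,0],0,200],[[0,0,0],0,200],[[0,0,0],0,200],[[0,0,0],0,200],[[0,0,0],0,255]]' 15; python3 -m crank '[[[0,0,0],0,255],[[0,0,0],0,255],[[0,0,0],0,255],[[0,0,0],0,255]]' 25; python3 st.py
```

```text
clock: 8.6
position: [0.4698, 0.2566, 0.0017]
ee_rot: [-2.727, -1.559, -0.0]
force: [-0.6, -0.2, -0.1]
width: 0.379
clock: 9.0
position: [0.4697, 0.2565, 0.0016]
ee_rot: [2.727, 1.559, -0.0]
force: [-0.1, -0.9, -0.2]
width: 0.151
t 9.0 pos [0.4697 0.2565 0.0016] yang -30.49 xang 59.51 tilt [-1.e-04 -0.e+00 -1.e+00] F [-0.1 -0.9 -0.2] w 0.151 q7 [-0.92  0.56  0.45  2.01 -0.39  0.65 -0.75]
```

```bash
python3 -m crank '[[[0,0,0],0,255],[[0,0,0],0,255],[[0,0,-0.5],0,255],[[0,0,-1],0,255],[[0,0,-2],0,255]]' 25;  python3 -m crank '[[[0,0,-2.5],0,255],[[0,0,-2.5],0,255],[[0,0,-2],0,255],[[0,0,-0.5],0,255],[[0,0,0],0,255]]'; python3 st.py; python3 fing.py 5 .05
```

```text
clock: 9.5
position: [0.4691, 0.2561, 0.0367]
ee_rot: [2.727, 1.559, -0.003]
force: [0.2, 0.7, -0.6]
width: 0.153
clock: 10.0
position: [0.4702, 0.2569, 0.1125]
ee_rot: [-2.727, -1.559, -0.003]
force: [0.6, -0.2, -0.7]
width: 0.149
t 10.0 pos [0.4702 0.2569 0.1125] yang -30.48 xang 59.52 tilt [ 0.0014  0.0014 -1.    ] F [ 0.6 -0.2 -0.7] w 0.149 q7 [-1.01  0.4   0.56  1.92 -0.27  0.88 -0.85]
scene orange tool xy 95 [ 0.014 -0.003 -0.107] [ 0.038  0.021 -0.008] [ 0.025  0.004 -0.043]
scene -0.12 285 [-0.027 -0.084] [0.04  0.089]
scene -0.11 88 [-0.028 -0.085] [0.04  0.089]
scene -0.1 9 [ 0.003 -0.009] [0.014 0.038]
scene -0.09 9 [-0.005 -0.017] [ 0.013 -0.007]
scene -0.08 17 [ 0.009 -0.021] [ 0.019 -0.004]
scene -0.07 42 [ 0.001 -0.023] [0.02  0.027]
scene -0.06 40 [-0.004 -0.022] [0.022 0.026]
scene -0.05 28 [-0.003 -0.022] [0.02  0.025]
scene -0.04 10 [ 0.011 -0.012] [0.033 0.015]
scene -0.03 13 [ 0.008 -0.003] [0.035 0.007]
scene -0.02 18 [-0.002 -0.001] [0.036 0.007]
scene -0.01 13 [-0.006 -0.003] [0.035 0.007]
top orange tool xy 3 [-0.026  0.001 -0.035] [-0.024  0.005 -0.032] [-0.025  0.002 -0.034]
top -0.12 131 [-0.036 -0.083] [0.038 0.089]
top -0.11 19 [-0.035 -0.079] [0.019 0.087]
top -0.04 6 [-0.026 -0.001] [-0.021  0.008]
top -0.02 4 [-0.026  0.001] [-0.021  0.007]
```

View pics/zs5.png

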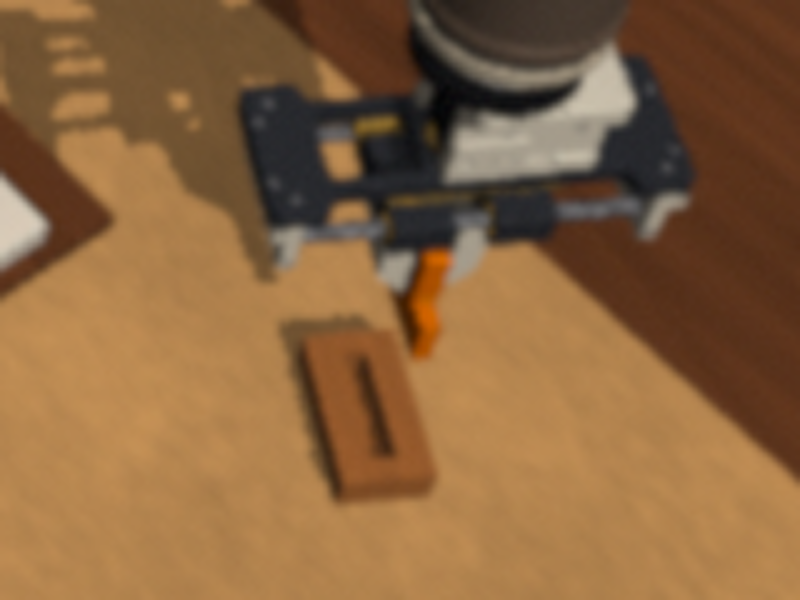

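Picture 5 shows the spacer held upright and clear of the stand, with the empty slot at (378,400). Next: turn to the board's yaw and carry it over.

```bash
python3 -m crank '[[[0,0,-0.5],-7.8,255],[[0,0,0],-7.8,255],[[0,0,0],-7.8,255],[[0,0,0],-7.8,255],[[0,0,0],0,255]]' 25; python3 -m crank '[[[0,0,0],0,255]]'; python3 st.py .613 -.07 .11
```

```text
clock: 10.6
position: [0.4692, 0.2561, 0.1155]
ee_rot: [-2.205, -2.237, 0.003]
force: [-0.0, -0.4, -0.3]
width: 0.149
clock: 10.7
position: [0.4694, 0.2561, 0.1158]
ee_rot: [-2.212, -2.23, 0.002]
force: [0.2, -1.2, -0.3]
width: 0.149
t 10.7 pos [0.4694 0.2561 0.1158] yang 0.46 xang 90.46 tilt [-1.2e-03 -8.0e-04 -1.0e+00] F [ 0.2 -1.2 -0.3] w 0.149 q7 [-0.91  0.38  0.42  1.91 -0.2   0.89 -0.39]
tool shift cm [-32.73  14.1    0.59]
```

```bash
python3 -m crank '[[[-2,0.9,0],0,255],[[-4,1.7,0],0,255],[[-4,1.7,0],0,255],[[-4,1.7,0],0,255],[[-4,1.7,0],0,255]]'; python3 -m crank '[[[-4,1.7,0],0,255],[[-4,1.7,0],0,255],[[-4,1.7,0],0,255],[[-2,0.9,0],0,255],[[-0.7,0.4,0],0,255]]'; python3 -m crank '[[[0,0,0],-0.3,255],[[0,0,0],0,255],[[0,0,0],0,255]]';python3 st.py .613 -.07 .05
python3 fing.py 6 .05
```

```text
clock: 11.2
position: [0.5493, 0.0761, 0.1162]
ee_rot: [-2.211, -2.231, 0.001]
force: [0.3, -0.5, -0.3]
width: 0.152
clock: 11.7
position: [0.615, -0.0723, 0.1162]
ee_rot: [2.215, 2.226, -0.002]
force: [-0.7, -0.6, -0.8]
width: 0.149
clock: 12.0
position: [0.6144, -0.0663, 0.1164]
ee_rot: [-2.199, -2.242, -0.001]
force: [-1.3, -0.3, -0.2]
width: 0.153
t 12.0 pos [ 0.6144 -0.0663  0.1164] yang 1.12 xang 91.12 tilt [-7.0e-04  1.1e-03 -1.0e+00] F [-1.3 -0.3 -0.2] w 0.153 q7 [-0.29  0.52  0.45  1.71 -0.27  0.98  0.29]
tool shift cm [-0.37 -0.14  6.64]
scene orange tool xy 81 [ 0.008 -0.004 -0.107] [ 0.039  0.025 -0.014] [ 0.022  0.005 -0.046]
scene -0.12 245 [-0.029 -0.083] [0.04  0.089]
scene -0.11 117 [-0.036 -0.084] [0.04 0.09]
scene -0.1 10 [ 0.002 -0.008] [0.036 0.088]
scene -0.09 4 [ 0.01  -0.017] [ 0.012 -0.01 ]
scene -0.08 20 [ 0.006 -0.023] [0.014 0.028]
scene -0.07 40 [-0.004 -0.023] [0.021 0.027]
scene -0.06 38 [-0.005 -0.02 ] [0.02  0.027]
scene -0.05 27 [-0.003 -0.019] [0.021 0.026]
scene -0.04 11 [ 0.011 -0.013] [0.03  0.017]
scene -0.03 12 [ 0.006 -0.002] [0.036 0.008]
scene -0.02 21 [-0.005 -0.001] [0.035 0.008]
scene -0.01 26 [-0.022 -0.002] [0.034 0.008]
```

View pics/zs6.png

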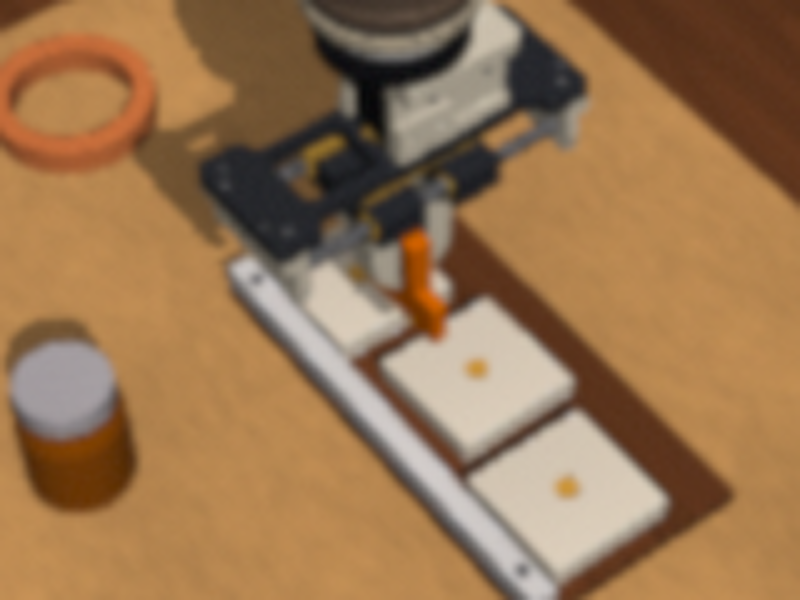

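Picture 6 shows the spacer held above tile A's far edge, with its blade parallel to the rail. The tool-frame offset is the same as before the turn. I'll lower to just above the rail and check the fit.

```bash
python3 -m crank '[[[-0.45,-0.1,1],0,255],[[0,0,2.5],0,255],[[0,0,2.5],0,255],[[0,0,1.5],0,255],[[0,0,0.7],0,255]]'; python3 -m crank '[[[0,0,0],0,255],[[0,0,0],0,255],[[0,0,0],0,255]]';python3 st.py 
python3 fing.py 7 .04
python3 - <<'E'
from h import *
o=monitor.observe(); P=o["position"]; R=Ro.from_rotvec(o["ee_rot"]).as_matrix()
im=cv2.imread("pics/scene7.png"); u,v=[int(a) for a in proj("scene",P)]
u0,v0=u-40,v-30; c=cv2.resize(im[v0:v0+60,u0:u0+80],None,fx=9,fy=9,interpolation=cv2.INTER_CUBIC); cv2.imwrite("pics/z7.png",c)
E
```

```text
clock: 12.6
position: [0.6127, -0.0731, 0.0327]
ee_rot: [-2.201, -2.239, 0.003]
force: [0.2, -0.4, 0.1]
width: 0.155
clock: 12.9
position: [0.6147, -0.0733, 0.0356]
ee_rot: [2.201, 2.24, 0.002]
force: [1.0, -0.5, -0.7]
width: 0.152
t 12.9 pos [ 0.6147 -0.0733  0.0356] yang 1.01 xang 91.01 tilt [ 0.0018  0.     -1.    ] F [ 1.  -0.5 -0.7] w 0.152 q7 [-0.24  0.61  0.41  1.78 -0.32  0.82  0.34]
scene orange tool xy 62 [ 0.011  0.001 -0.106] [ 0.037  0.024 -0.01 ] [ 0.022  0.006 -0.044]
scene -0.12 203 [-0.029 -0.081] [0.039 0.09 ]
scene -0.11 94 [-0.035 -0.082] [0.039 0.09 ]
scene -0.1 11 [-0.028 -0.008] [0.036 0.088]
scene -0.09 5 [-0.001 -0.017] [ 0.013 -0.008]
scene -0.08 12 [ 0.009 -0.02 ] [0.013 0.028]
scene -0.07 33 [ 0.003 -0.021] [0.02  0.028]
scene -0.06 31 [-0.005 -0.021] [0.02  0.027]
scene -0.05 27 [-0.007 -0.02 ] [0.022 0.026]
scene -0.04 12 [ 0.011 -0.003] [0.032 0.011]
scene -0.03 6 [ 0.01 -0.  ] [0.035 0.007]
scene -0.02 19 [-0.006  0.002] [0.035 0.009]
scene -0.01 11 [-0.01 -0.  ] [0.035 0.008]
```

View pics/z7.png

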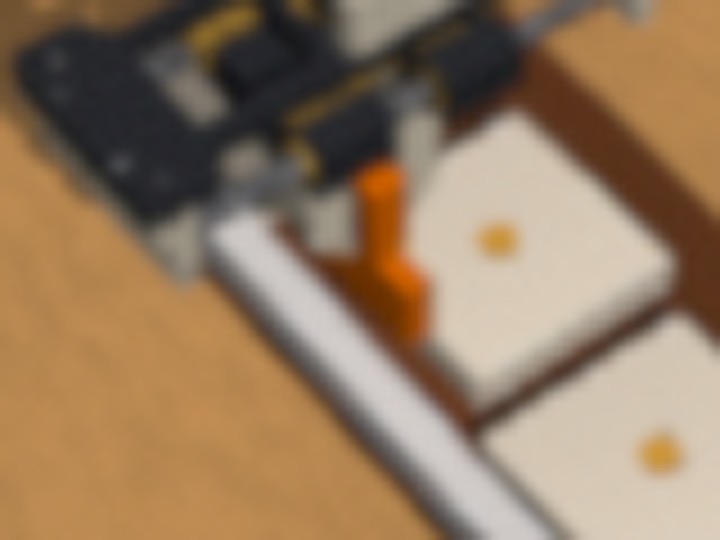

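Run:
```python
from h import *
ps=[]
for i in range(3):
    p,d=get_image("scene"); ps.append(monitor.observe()["position"])
P=np.mean(ps,0); print(np.round(ps,4))
R=Ro.from_rotvec(monitor.observe()["ee_rot"]).as_matrix()
im=p[:,:,::-1].copy(); u,v=[int(a) for a in proj("scene",P)]
u0,v0=u-40,v-30; c=cv2.resize(im[v0:v0+60,u0:u0+80],None,fx=9,fy=9,interpolation=cv2.INTER_CUBIC)
def ln(pts,col):
    q=((proj("scene",np.array(pts))-[u0,v0]+.5)*9).astype(np.int32); cv2.polylines(c,[q.reshape(-1,1,2)],False,col,1)
def tool(pts): return [P+R@np.array(a) for a in pts]
ox,oy,zf=.0045,.003,-.0045
for col,dy in(((0,255,0),0),):
  ln(tool([(ox+.03,oy-.005+dy,zf),(ox+.03,oy+.005+dy,zf),(ox+.03,oy+.005+dy,zf-.028),(ox+.03,oy-.005+dy,zf-.028),(ox+.03,oy-.005+dy,zf)]),col)
  ln(tool([(ox+.016,oy-.007+dy,zf-.028),(ox+.016,oy+.007+dy,zf-.028),(ox+.016,oy+.007+dy,zf-.064),(ox+.016,oy-.007+dy,zf-.064),(ox+.016,oy-.007+dy,zf-.028)]),col)
a=np.radians(.8); bx=np.array([np.cos(a),np.sin(a),0]); by=np.array([-np.sin(a),np.cos(a),0])
r0=np.array([.6252,-.067,.03]); ln([r0-by*.15,r0+by*.15],(255,0,0))
a=np.radians(1.5);tx=np.array([np.cos(a),np.sin(a),0]);ty=np.array([-np.sin(a),np.cos(a),0])
t0=np.array([.568,-.0665,.028]); ln([t0+tx*i*.04+ty*j*.04 for i,j in((1,-1),(1,1),(-1,1),(-1,-1),(1,-1))],(0,0,255))
cv2.imwrite("pics/z8.png",c)
```

```text
[[ 0.6144 -0.0732  0.0353]
 [ 0.6143 -0.0732  0.0352]
 [ 0.6142 -0.0732  0.035 ]]
```

View pics/z8.png

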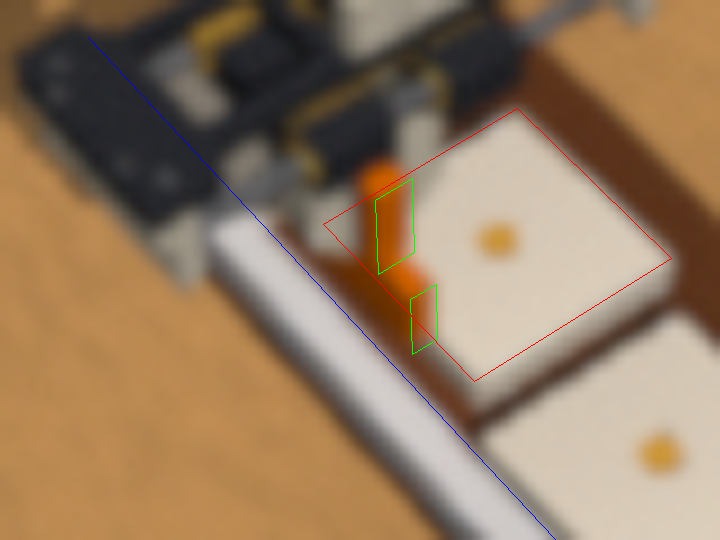

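Overlay check: the spacer is about 1 mm too far in +x for the gap's middle and 3-5 mm too far in -y. I'll correct both and go in slowly, watching the force.

```bash
python3 -m crank '[[[0.35,-0.1,0],0,255],[[0,0,0.5],0,255],[[0,0,0.4],0,255]]'; python3 -m crank '[[[0,0,0.3],0,255],[[0,0,0.3],0,255],[[0,0,0],0,255]]';python3 st.py
```

```text
clock: 13.45
position: [0.6127, -0.0693, 0.0252]
ee_rot: [-2.201, -2.241, -0.0]
force: [0.6, 0.1, -0.7]
width: 0.154
clock: 13.75
position: [0.6125, -0.0697, 0.019]
ee_rot: [-2.202, -2.24, 0.001]
force: [-0.3, -0.7, -0.6]
width: 0.153
t 13.75 pos [ 0.6125 -0.0697  0.019 ] yang 1.00 xang 91.00 tilt [-8.e-04 -0.e+00 -1.e+00] F [-0.3 -0.7 -0.6] w 0.153 q7 [-0.24  0.63  0.4   1.79 -0.33  0.79  0.34]
```

The foot is now below the tile top with no contact force, so it's in the gap.

```bash
python3 -m crank '[[[0,0,0.4],0,255],[[0,0,0.3],0,255],[[0,0,0.2],0,255],[[0,0,0],0,255]]';python3 st.py; python3 -m crank '[[[0,0,0.15],0,255],[[0,0,0.1],0,255],[[0,0,0],0,255]]';python3 st.py
```

```text
clock: 14.15
position: [0.6126, -0.0696, 0.0102]
ee_rot: [-2.202, -2.241, 0.0]
force: [0.4, -0.4, -0.3]
width: 0.153
t 14.15 pos [ 0.6126 -0.0696  0.0102] yang 1.01 xang 91.01 tilt [-5.e-04  1.e-04 -1.e+00] F [ 0.4 -0.4 -0.3] w 0.153 q7 [-0.24  0.64  0.39  1.8  -0.34  0.77  0.35]
clock: 14.45
position: [0.6127, -0.0697, 0.008]
ee_rot: [-2.202, -2.241, 0.0]
force: [-0.3, -0.7, -0.5]
width: 0.148
t 14.45 pos [ 0.6127 -0.0697  0.008 ] yang 1.00 xang 91.00 tilt [-1.e-04  1.e-04 -1.e+00] F [-0.3 -0.7 -0.5] w 0.148 q7 [-0.24  0.64  0.39  1.8  -0.34  0.77  0.35]
```

```bash
python3 fing.py 9 .04 | grep orange
```

```text
scene orange tool xy 57 [ 0.011 -0.001 -0.105] [ 0.036  0.026 -0.023] [ 0.021  0.006 -0.048]
```

View pics/zs9.png

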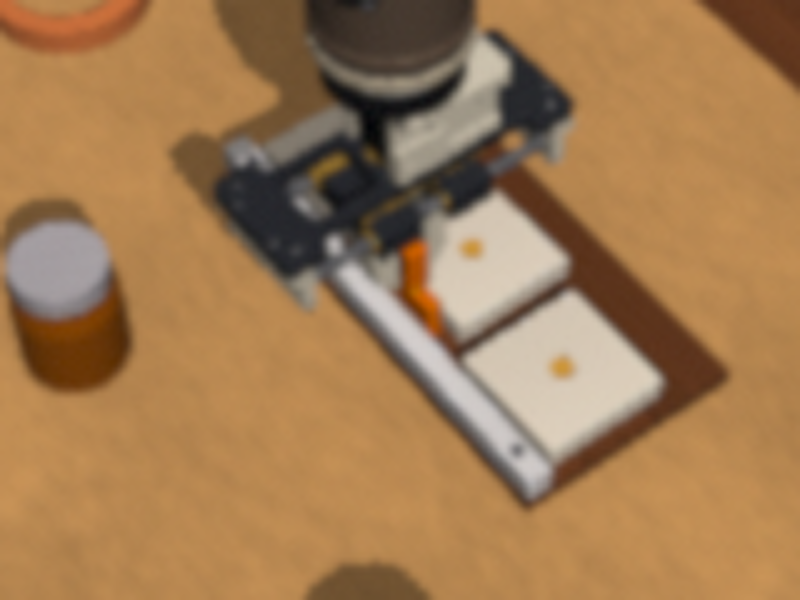

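The blade is in the gap, with the orange end at about (430,325) between rail and tile. I'll go on until I feel the board.

```bash
python3 -m crank '[[[0,0,0.1],0,255],[[0,0,0],0,255]]'; python3 -m crank '[[[0,0,0.1],0,255],[[0,0,0],0,255]]'
```

```text
clock: 14.75
position: [0.613, -0.0697, 0.0076]
ee_rot: [2.202, 2.241, 0.001]
force: [-0.7, 0.4, 3.9]
width: 0.154
clock: 14.95
position: [0.613, -0.0697, 0.0075]
ee_rot: [2.202, 2.241, 0.002]
force: [-5.5, 2.2, 15.8]
width: 0.152
```

Contact came at 0.0076, as predicted. I'll ease off, open a little, then lift away.

```bash
python3 -m crank '[[[0,0,-0.12],0,255],[[0,0,0],0,255],[[0,0,0],0,150],[[0,0,0],0,150],[[0,0,0],0,150]]'; python3 -m crank '[[[0,0,0],0,150],[[0,0,0],0,150]]'; python3 st.py;  python3 -m crank '[[[0,0,-1],0,150],[[0,0,-2],0,150],[[0,0,-3],0,150],[[0,0,-3],0,150],[[0,0,-2],0,150]]'; python3 st.py
```

```text
clock: 15.45
position: [0.6127, -0.0697, 0.0071]
ee_rot: [-2.202, -2.241, 0.0]
force: [0.6, 0.3, -0.2]
width: 0.36
clock: 15.65
position: [0.6128, -0.0697, 0.0072]
ee_rot: [-2.202, -2.241, 0.0]
force: [0.1, 0.7, -0.2]
width: 0.411
t 15.65 pos [ 0.6128 -0.0697  0.0072] yang 1.01 xang 91.01 tilt [-1.e-04  0.e+00 -1.e+00] F [ 0.1  0.7 -0.2] w 0.411 q7 [-0.24  0.65  0.39  1.8  -0.34  0.76  0.35]
clock: 16.15
position: [0.6136, -0.0701, 0.1202]
ee_rot: [2.201, 2.239, 0.003]
force: [0.8, 0.8, -0.7]
width: 0.414
t 16.15 pos [ 0.6136 -0.0701  0.1202] yang 0.98 xang 90.98 tilt [ 2.5e-03 -2.0e-04 -1.0e+00] F [ 0.8  0.8 -0.7] w 0.414 q7 [-0.29  0.51  0.46  1.71 -0.26  0.98  0.29]
```

```bash
python3 -m crank '[[[0,-3,0],0,150],[[0,-4.5,0],0,150],[[0,-3.5,0],0,150],[[0,0,0],8.5,150],[[0,0,0],8.5,150]]'; python3 -m crank '[[[0,0,0],8.5,150],[[0,0,0],8.5,150],[[0,0,0],8.5,150],[[0,0,0],8.5,150],[[0,0,0],8.5,150]]';  python3 -m crank '[[[0,0,0],8.5,150],[[0,0,0],8.5,150],[[0,0,0],8.5,150],[[0,0,0],5.3,150],[[0,0,0],0,150]]'; python3 -m crank '[[[0,0,0],0,160],[[0,0,0],0,160]]';python3 st.py .503 -.063 .0
python3 fing.py 10 .04
python3 - <<'E'
from h import *
s=cv2.imread("pics/scene10.png"); t=cv2.imread("pics/top10.png")
cv2.imwrite("pics/c10.png",np.hstack([cv2.resize(s[150:250,260:360],None,fx=4,fy=4,interpolation=cv2.INTER_CUBIC),cv2.resize(t[180:280,270:370],None,fx=4,fy=4,interpolation=cv2.INTER_CUBIC)]))
E
```

```text
clock: 16.65
position: [0.502, -0.0717, 0.1184]
ee_rot: [-2.515, -1.882, -0.002]
force: [0.4, -0.2, 1.0]
width: 0.411
clock: 17.15
position: [0.503, -0.0716, 0.118]
ee_rot: [-3.026, -0.843, -0.002]
force: [-0.4, 0.6, 0.0]
width: 0.411
clock: 17.65
position: [0.503, -0.0715, 0.1178]
ee_rot: [-3.141, -0.017, -0.001]
force: [-0.3, -0.2, 0.1]
width: 0.411
clock: 17.85
position: [0.5029, -0.0716, 0.1175]
ee_rot: [-3.141, -0.023, -0.001]
force: [0.1, 0.4, -0.2]
width: 0.378
t 17.85 pos [ 0.5029 -0.0716  0.1175] yang -89.16 xang 0.84 tilt [ 3.e-04  4.e-04 -1.e+00] F [ 0.1  0.4 -0.2] w 0.378 q7 [-0.62  0.43  0.9   2.   -0.43  0.91 -1.06]
tool shift cm [ 0.02 -0.85 11.75]
scene -0.12 209 [-0.035 -0.089] [0.041 0.082]
scene -0.11 121 [-0.033 -0.09 ] [0.039 0.082]
scene -0.1 14 [-0.023 -0.087] [0.019 0.079]
scene -0.09 9 [-0.003  0.017] [0.013 0.028]
scene -0.08 28 [-0.006 -0.038] [0.014 0.034]
scene -0.07 34 [ 0.001 -0.037] [0.014 0.032]
scene -0.06 40 [-0.004 -0.037] [0.015 0.034]
scene -0.05 28 [-0.004 -0.034] [0.015 0.029]
scene -0.04 12 [-0.005 -0.024] [0.013 0.02 ]
top -0.12 14 [ 0.029 -0.065] [0.034 0.068]
```

View pics/c10.png

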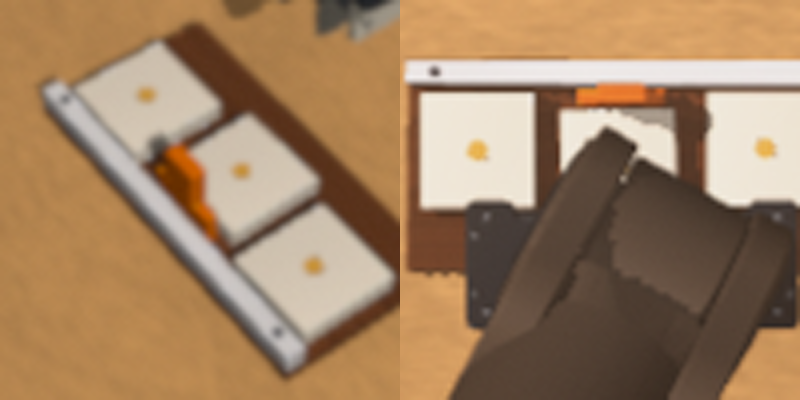

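The spacer stands in the gap behind the tile's middle: orange centre about (620,93) against tile centre about (618,150) in the top crop. The TCP offset now looks world-fixed, about (+4, +3.5, +33) mm. I'll lower the fingers in front of tile A.

```bash
python3 -m crank '[[[0,-0.1,2],0,160],[[0,0,3],0,160],[[0,0,3],0,160],[[0,0,2],0,160],[[0,0,1.5],0,160]]'; python3 -m crank '[[[0,0,1],0,160],[[0,0,0],0,160],[[0,0,0],0,160]]';python3 st.py
```

```text
clock: 18.45
position: [0.5022, -0.0706, 0.0009]
ee_rot: [-3.141, -0.02, 0.002]
force: [0.2, -0.1, 0.2]
width: 0.37
clock: 18.75
position: [0.5031, -0.0708, -0.0073]
ee_rot: [-3.141, -0.02, -0.001]
force: [-0.1, -0.2, -0.0]
width: 0.376
t 18.75 pos [ 0.5031 -0.0708 -0.0073] yang -89.29 xang 0.71 tilt [ 4.e-04  1.e-04 -1.e+00] F [-0.1 -0.2 -0. ] w 0.376 q7 [-0.46  0.61  0.7   2.1  -0.65  0.66 -0.88]
```

```bash
python3 -m crank '[[[0,0,0.2],0,160],[[0,0,0.2],0,160],[[0,0,0],0,160]]';python3 st.py; python3 fing.py 11 .015
```

```text
clock: 19.05
position: [0.503, -0.0705, -0.0115]
ee_rot: [-3.141, -0.02, -0.001]
force: [-0.2, -0.2, 0.9]
width: 0.376
t 19.05 pos [ 0.503  -0.0705 -0.0115] yang -89.28 xang 0.72 tilt [ 5.e-04  2.e-04 -1.e+00] F [-0.2 -0.2  0.9] w 0.376 q7 [-0.46  0.61  0.69  2.1  -0.66  0.65 -0.87]
scene -0.12 156 [-0.031 -0.09 ] [0.041 0.082]
scene -0.11 96 [-0.033 -0.09 ] [0.041 0.085]
scene -0.1 12 [-0.031 -0.087] [0.014 0.079]
scene -0.09 5 [-0.001  0.015] [0.007 0.02 ]
scene -0.08 14 [-0.002 -0.037] [0.015 0.028]
scene -0.07 20 [-0.007 -0.037] [0.015 0.032]
scene -0.06 27 [-0.    -0.037] [0.015 0.033]
scene -0.05 113 [ 0.005 -0.099] [0.06 0.1 ]
scene -0.04 369 [ 0.    -0.099] [0.06 0.1 ]
scene -0.03 20 [-0.001 -0.081] [0.057 0.068]
top -0.12 10 [ 0.029 -0.064] [0.032 0.066]
top -0.05 112 [ 0.041 -0.1  ] [0.06  0.098]
top -0.04 108 [ 0.038 -0.098] [0.06  0.099]
top -0.03 16 [ 0.035 -0.067] [0.058 0.075]
```

View pics/zs11.png

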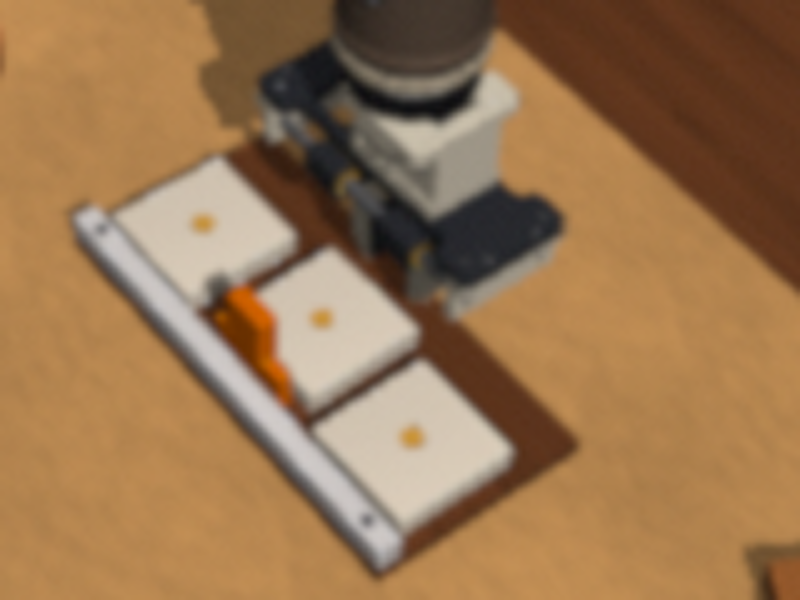

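Picture 11 shows both fingers in front of tile A's open side, centred to within a few mm. A bit lower to find the board, then push.

```bash
python3 -m crank '[[[0,0,0.3],0,160],[[0,0,0],0,160]]';python3 -m crank '[[[0,0,0.2],0,160],[[0,0,0],0,160]]'; python3 -m crank '[[[0,0,0.2],0,160],[[0,0,0],0,160]]'
```

```text
clock: 19.35
position: [0.5027, -0.0705, -0.015]
ee_rot: [-3.141, -0.02, 0.0]
force: [-0.5, -0.6, 0.5]
width: 0.37
clock: 19.55
position: [0.5027, -0.0706, -0.0169]
ee_rot: [-3.141, -0.019, 0.001]
force: [-0.3, 0.3, 0.3]
width: 0.374
clock: 19.75
position: [0.5027, -0.0706, -0.0189]
ee_rot: [-3.142, -0.019, 0.0]
force: [0.3, -0.7, 0.8]
width: 0.371
```

```bash
python3 -m crank '[[[0.4,0,-0.1],0,160],[[0.3,0,0],0,160],[[0,0,0],0,160]]';python3 -m crank '[[[0.2,0,0],0,160],[[0.1,0,0],0,160],[[0,0,0],0,160]]'; python3 -m crank '[[[0.1,0,0],0,160],[[0.1,0,0],0,160],[[0,0,0],0,160]]';python3 st.py
```

```text
clock: 20.05
position: [0.5107, -0.0705, -0.0176]
ee_rot: [3.141, 0.02, 0.001]
force: [-0.0, -0.3, 0.6]
width: 0.373
clock: 20.35
position: [0.513, -0.0705, -0.0177]
ee_rot: [3.141, 0.02, 0.0]
force: [-1.2, 0.0, 0.2]
width: 0.372
clock: 20.65
position: [0.5142, -0.0703, -0.0178]
ee_rot: [-3.141, -0.019, 0.002]
force: [-2.0, 0.3, 1.5]
width: 0.375
t 20.65 pos [ 0.5142 -0.0703 -0.0178] yang -89.29 xang 0.71 tilt [-1.1e-03  4.0e-04 -1.0e+00] F [-2.   0.3  1.5] w 0.375 q7 [-0.45  0.64  0.68  2.07 -0.66  0.66 -0.87]
```

Contact came at x ≈ 0.513, as predicted. I'll keep pushing in small steps.

```bash
python3 -m crank '[[[0.1,0,0],0,160],[[0.1,0,0],0,160],[[0,0,0],0,160]]';python3 -m crank '[[[0.1,0,0],0,160],[[0.1,0,0],0,160],[[0,0,0],0,160]]'; python3 -m crank '[[[0.1,0,0],0,160],[[0,0,0],0,160]]';python3 -m crank '[[[0.1,0,0],0,160],[[0,0,0],0,160]]'; python3 fing.py 12 .015 |head -1
```

```text
clock: 20.95
position: [0.5171, -0.0704, -0.0178]
ee_rot: [3.141, 0.02, 0.0]
force: [-1.5, 1.0, -0.7]
width: 0.372
clock: 21.25
position: [0.5192, -0.0705, -0.0177]
ee_rot: [3.141, 0.019, 0.001]
force: [-1.0, 0.7, -1.5]
width: 0.372
clock: 21.45
position: [0.5201, -0.0705, -0.0177]
ee_rot: [3.141, 0.019, 0.001]
force: [-1.5, 0.4, -1.7]
width: 0.373
clock: 21.65
position: [0.521, -0.0705, -0.0177]
ee_rot: [3.141, 0.019, 0.0]
force: [-1.7, -0.2, -0.6]
width: 0.373
scene -0.12 160 [-0.03 -0.09] [0.041 0.083]
```

View pics/zs12.png

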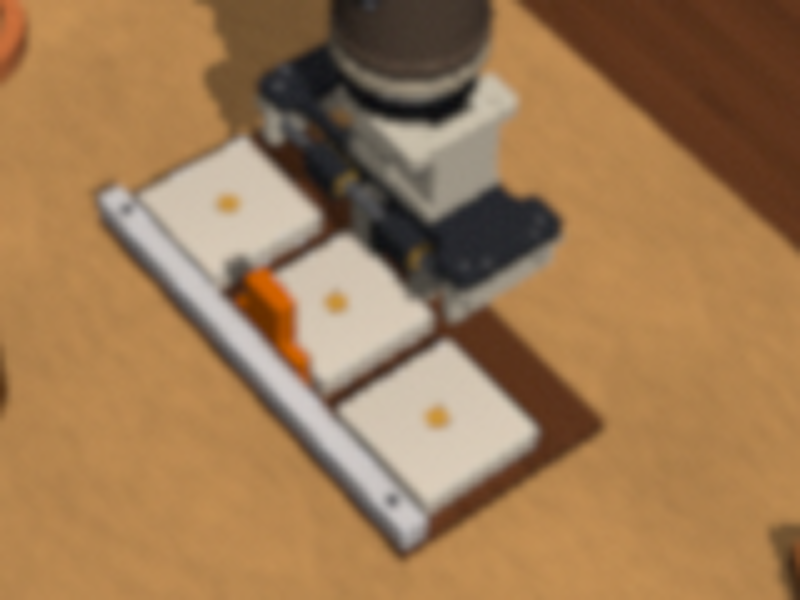

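```bash
for i in 1 2; do :; done; python3 -m crank '[[[0.1,0,0],0,160],[[0,0,0],0,160],[[0,0,0],0,160]]';python3 -m crank '[[[0.1,0,0],0,160],[[0,0,0],0,160],[[0,0,0],0,160]]'
```

```text
clock: 22.05
position: [0.5214, -0.0704, -0.0178]
ee_rot: [-3.141, -0.019, 0.001]
force: [-5.0, -0.6, 2.1]
width: 0.376
clock: 22.35
position: [0.5214, -0.0704, -0.0178]
ee_rot: [-3.141, -0.019, 0.003]
force: [-7.6, -0.5, 6.1]
width: 0.372
```

```bash
python3 -m crank '[[[0.1,0,0],0,160],[[0,0,0],0,160],[[0,0,0],0,160]]';python3 -m crank '[[[0.1,0,0],0,160],[[0,0,0],0,160],[[0,0,0],0,160]]'; python3 -m crank '[[[0,0,0],0,160],[[0,0,0],0,160],[[0,0,0],0,160],[[0,0,0],0,160],[[0,0,0],0,160]]'; python3 st.py; python3 fing.py 13 .015 |head -1
python3 - <<'E'
from fit import *
for n in("top","scene"):
  for tag in ("0","13"):
    im=cv2.imread(f"pics/{n}{tag}.png"); X=cloud(n,np.load(f"pics/{n}{tag}d.npy")); x,y,z=np.moveaxis(X,-1,0)
    hsv=cv2.cvtColor(im,cv2.COLOR_BGR2HSV).astype(int)
    dot=(hsv[...,0]>14)&(hsv[...,1]>90)&(hsv[...,2]>150)&(x>.5)&(x<.66)&(y>-.25)&(y<.12)&(z>.022)&(z<.04)
    k,l,st,ce=cv2.connectedComponentsWithStats(dot.astype(np.uint8))
    for i in range(1,k):
        if st[i,4]>5: print(n,tag,"dot",st[i,4],np.round(atz(n,ce[i],.028),4))
    white=(x>.5)&(x<.66)&(y>-.25)&(y<.12)&(z>.02)&(im.min(-1)>150)
    k,l,st,ce=cv2.connectedComponentsWithStats(white.astype(np.uint8),connectivity=4)
    for i in range(1,k):
        if st[i,4]>60: print(n,tag,"white",st[i],rect(n,l==i,.028)[:3])
s=cv2.imread("pics/scene13.png"); t=cv2.imread("pics/top13.png")
cv2.imwrite("pics/c13.png",np.hstack([cv2.resize(s[150:250,260:360],None,fx=4,fy=4,interpolation=cv2.INTER_CUBIC),cv2.resize(t[180:280,270:370],None,fx=4,fy=4,interpolation=cv2.INTER_CUBIC)]))
E
```

```text
clock: 22.65
position: [0.5214, -0.0704, -0.0179]
ee_rot: [-3.141, -0.018, 0.006]
force: [-10.4, 0.4, 8.1]
width: 0.372
clock: 22.95
position: [0.5213, -0.0703, -0.018]
ee_rot: [-3.14, -0.018, 0.008]
force: [-13.1, 0.2, 11.3]
width: 0.376
clock: 23.45
position: [0.5213, -0.0703, -0.018]
ee_rot: [-3.14, -0.018, 0.008]
force: [-13.7, 0.6, 10.6]
width: 0.373
t 23.45 pos [ 0.5213 -0.0703 -0.018 ] yang -89.34 xang 0.66 tilt [-0.0052  0.0014 -1.    ] F [-13.7   0.6  10.6] w 0.373 q7 [-0.44  0.65  0.69  2.05 -0.66  0.67 -0.88]
scene -0.12 152 [-0.034 -0.09 ] [0.04  0.084]
top 0 dot 20 [0.5781 0.0311 0.028 ]
top 0 dot 20 [ 0.5817 -0.168   0.028 ]
top 0 dot 19 [ 0.568  -0.0666  0.028 ]
top 0 white [271 195 108   6 634] (array([633.6, -66.6]), array([ 13.9, 296.7]), 0.7)
top 0 white [275 203  28  29 785] (array([578.3,  32.3]), array([77.6, 74.8]), 0.9)
top 0 white [347 203  28  28 759] (array([ 582.3, -166.9]), array([74.7, 75. ]), 0.8)
top 0 white [310 207  29  29 790] (array([568.5, -66.1]), array([77.4, 77.5]), 0.8)
top 13 dot 20 [0.5781 0.0311 0.028 ]
top 13 dot 18 [ 0.5818 -0.1683  0.028
[... 680 characters left out ...]
(array([568.4, -63.2]), array([77.3, 78.9]), 2.1)
scene 0 white [320 202  37  32 620] (array([578.3,  34.4]), array([77.6, 78.9]), 1.0)
scene 13 dot 12 [ 0.5809 -0.1672  0.028 ]
scene 13 dot 13 [ 0.5749 -0.0678  0.028 ]
scene 13 dot 16 [0.5776 0.0316 0.028 ]
scene 13 white [328 152  23  13  92] (array([ 437.2, -137.7]), array([28.2, 71.5]), 81.2)
scene 13 white [280 161  34  28 486] (array([ 583. , -163.6]), array([75.6, 81.8]), 1.0)
scene 13 white [275 174  61  67 425] (array([632.4, -56.7]), array([ 15.9, 281.6]), 0.3)
scene 13 white [307 181  29  29 444] (array([574.6, -63.7]), array([76.2, 80.4]), 0.2)
scene 13 white [320 202  38  32 631] (array([578.4,  34.4]), array([77.9, 78.9]), 1.0)
```

View pics/c13.png

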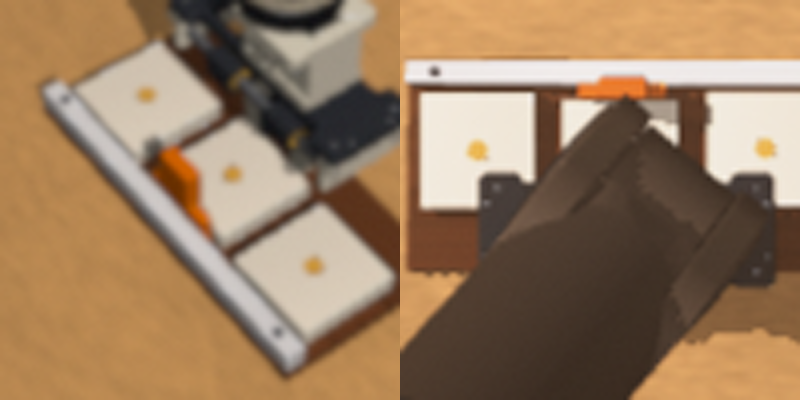

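Tile A has moved 7.6 mm, so its dot is at x = 0.5749 against the expected 0.575. Its yaw (0.2°) matches the rail's (0.3°), and the other tiles haven't moved. The fingers push 13.7 N, but with 10.6 N of down-force, so I'll relieve that slightly.

```bash
python3 -m crank '[[[0,0,-0.05],0,160],[[0,0,0],0,160],[[0,0,0],0,160],[[0,0,0],0,160]]'; python3 -m crank '[[[0,0,0],0,160],[[0,0,0],0,160],[[0,0,0],0,160],[[0,0,0],0,160]]'; python3 st.py
```

```text
clock: 23.95
position: [0.5214, -0.07, -0.018]
ee_rot: [-3.14, -0.018, 0.009]
force: [-10.4, -0.3, 4.2]
width: 0.376
clock: 24.35
position: [0.5214, -0.0701, -0.018]
ee_rot: [-3.14, -0.018, 0.008]
force: [-11.6, -0.2, 2.8]
width: 0.373
t 24.35 pos [ 0.5214 -0.0701 -0.018 ] yang -89.34 xang 0.66 tilt [-0.0053  0.0013 -1.    ] F [-11.6  -0.2   2.8] w 0.373 q7 [-0.45  0.65  0.69  2.05 -0.66  0.67 -0.88]
```

```bash
python3 fing.py 14 .015 |head -1
python3 - <<'E'
from fit import *
n="scene"
for tag in("10","14"):
    im=cv2.imread(f"pics/{n}{tag}.png"); X=cloud(n,np.load(f"pics/{n}{tag}d.npy")); x,y,z=np.moveaxis(X,-1,0)
    hsv=cv2.cvtColor(im,cv2.COLOR_BGR2HSV).astype(int)
    o=(hsv[...,1]>190)&(hsv[...,0]<16)&(x>.59)&(x<.65)&(abs(y+.067)<.05)
    print(tag,"orange",o.sum(),X[o].mean(0).round(4),X[o].max(0).round(3),X[o].min(0).round(3))
    m=(x>.545)&(x<.605)&(abs(y+.067)<.03)&(z>.02)&(z<.036)
    A=np.c_[x[m],y[m],np.ones(m.sum())]; print("tile plane slopes",np.linalg.lstsq(A,z[m],rcond=None)[0][:2].round(3),z[m].mean().round(4))
s=cv2.imread("pics/scene14.png");cv2.imwrite("pics/c14.png",cv2.resize(s[160:220,280:360],None,fx=9,fy=9,interpolation=cv2.INTER_CUBIC))
E
```

```text
scene -0.12 148 [-0.032 -0.092] [0.041 0.083]
10 orange 140 [ 0.6185 -0.062   0.0524] [ 0.624 -0.035  0.078] [ 0.601 -0.116  0.012]
tile plane slopes [-0.021  0.003] 0.0269
14 orange 111 [ 0.623  -0.0628  0.059 ] [ 0.627 -0.035  0.079] [ 0.611 -0.116  0.012]
tile plane slopes [0.014 0.004] 0.027
```

View pics/c14.png

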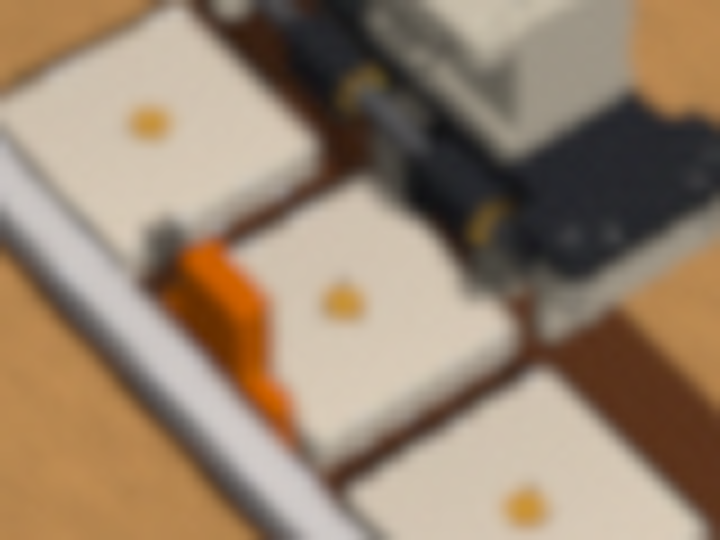

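Spacer, rail and tile look flush in the close-up, with the fingers on the tile's open side. Handing in.

```bash
python3 -c "
from cell import workorder,monitor
print(workorder.sign_off()); o=monitor.observe(); print(o['clock'],o['force'].round(1))"
```

```text
the job is handed in; nothing more can be done
None
the job is handed in; nothing more can be done
```

The spacer stands in the wide gap behind the middle tile (tile A), and the fingers were still pressing that tile against it when I handed the job in at about 24.5 s. I got no verdict back.

**First grasp missed:** the fingers closed on nothing just above the spacer. The cameras showed the real fingertips about 33 mm above the reported TCP, and about 4 mm off sideways. I corrected for that, and the second grasp held at 14 mm, the grip block's thickness. I don't know the cause of the offset.

**Placing:** I lowered the blade into the gap without touching the tile or rail. It met the board at the height I had worked out, and I eased off, let go and lifted clear.

**Last checks before handing in:**
- **Push:** about 11.6 N towards the rail, with 2.8 N left of the down-force after I relieved it.
- **Tile A:** it moved 7.6 mm, to within 1 mm of the expected end position. Its yaw was 0.2° against 0.3° for the rail.
- **Spacer:** its top read 78–79 mm above the bench, where 76 mm was expected, in line with standing on the board. It looked upright in the picture; I did not measure its tilt separately.
- **Other tiles:** their brass dots moved by less than 1 mm.
- **Bystanders:** I did not re-measure them at the end, but no path went near them.

**One doubtful check:** the depth fit of tile A's top gave a slope of 0.014 along x. The same fit gave -0.021 before the push, so I put it down to depth noise rather than a real tilt.

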